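Turn the condiment row round into the buffet rack

TASK

The salt shaker, pepper mill, mustard pot and oil bottle stand in a row on the cork coasters of the serving board. Move them into the wooden rack, one to each compartment, in the reverse of the order in which they stood, so that guests across the table meet them in the right order: the left-hand one goes to the right-hand end of the rack, and so on along the row. Stand each upright on the compartment's floor, near its middle, without dropping or knocking any of them, and leave the beaker of cocktail sticks on the board where it is.

Things in the scene. Friction and masses are not known exactly. Their poses are not given: they have to be found in the camera images.
- salt_mid (a point): the salt shaker: a small white ceramic cylinder 40 mm in diameter with a domed steel cap 42 mm wide; 70 mm tall, 0.15 kg give or take a quarter. Its position is the point on its upright axis half-way up; z axis up; it is round, so its yaw means nothing. Starts upright, within 3 mm of the middle of its own coaster.
- mill_mid (a point): the pepper mill: turned dark wood, foot 46 mm in diameter (to 24 mm up), straight waist 36 mm in diameter (24 to 60 mm up, the place to grip), rounded head 46 mm wide with a small steel ball on top; 88 mm tall, 0.18 kg give or take a quarter. Its position is the point on its upright axis half-way up; z axis up; it is round, so its yaw means nothing. Starts upright, within 3 mm of the middle of its own coaster.
- mustard_mid (a point): the mustard pot: a squat white ceramic cylinder 50 mm in diameter, flat steel lid 52 mm in diameter from 50 mm up; 66 mm tall, 0.25 kg give or take a quarter. Its position is the point on its upright axis half-way up; z axis up; it is round, so its yaw means nothing. Starts upright, within 3 mm of the middle of its own coaster.
- oil_mid (a point): the oil bottle: green glass, body 46 mm in diameter up to 58 mm, then a shoulder and a neck 18 to 22 mm wide with a cork; 92 mm tall, 0.22 kg give or take a quarter. Its position is the point on its upright axis half-way up; z axis up; it is round, so its yaw means nothing. Starts upright, within 3 mm of the middle of its own coaster.
- coaster_salt: the round cork coaster under the salt shaker at the start, 66 mm in diameter, 4 mm thick, fixed. Origin at the centre of its underside, on the serving board; its top is 14 mm above the table. The four coasters stand in a straight row 76 mm apart along their y axis (y points to the robot's left, x away from it); their order in the row varies.
- coaster_mill: the round cork coaster under the pepper mill at the start, 66 mm in diameter, 4 mm thick, fixed. Origin at the centre of its underside, on the serving board; its top is 14 mm above the table. The four coasters stand in a straight row 76 mm apart along their y axis (y points to the robot's left, x away from it); their order in the row varies.
- coaster_mustard: the round cork coaster under the mustard pot at the start, 66 mm in diameter, 4 mm thick, fixed. Origin at the centre of its underside, on the serving board; its top is 14 mm above the table. The four coasters stand in a straight row 76 mm apart along their y axis (y points to the robot's left, x away from it); their order in the row varies.
- coaster_oil: the round cork coaster under the oil bottle at the start, 66 mm in diameter, 4 mm thick, fixed. Origin at the centre of its underside, on the serving board; its top is 14 mm above the table. The four coasters stand in a straight row 76 mm apart along their y axis (y points to the robot's left, x away from it); their order in the row varies.
- rack: the light wooden rack, fixed: a low open tray 84 (x) by 310 mm (y), 14 mm high, walls and three dividers 5 mm thick, floor 5 mm above the table. Four equal compartments, about 74 by 71 mm, centred at x = 0 and y = -114, -38, 38, 114 mm. Origin under its centre; y points to the robot's left, x away from it. It stands nearer than the serving board or beyond it; both turn at most 10 degrees.
- picks: a steel beaker of cocktail sticks, 42 mm in diameter, 55 mm tall (sticks to about 76 mm), standing loose on the left end of the serving board, about 90 mm from the nearest coaster's centre. Origin at the centre of its underside. It is to be left alone.
Things that resemble listed ones, but are neither listed nor needed, are in the scene too. What is shaped like the part that bears salt_mid but purple or red is not meant.

How it is judged (in metres and radians):
At the end, for the whole second after the job is handed in: All four pieces are upright (within 0.1 rad) on the rack's floor (height within 4 mm), one in each compartment within 15 mm of its centre along each of the rack's axes, at rest (under 0.02 m/s), and their order along the rack is the reverse of the order of the coasters they started on (x of salt_mid in the frame of rack between -0.015 and 0.015 m and (y of salt_mid in the frame of rack between -0.129 and -0.099 m or y of salt_mid in the frame of rack between -0.053 and -0.023 m or y of salt_mid in the frame of rack between 0.023 and 0.053 m or y of salt_mid in the frame of rack between 0.099 and 0.129 m) and z of salt_mid in the frame of rack between 0.036 and 0.044 m and angle between each of salt_mid, mill_mid, mustard_mid, oil_mid's own z axis and vertical below 0.1 rad and linear speed of each of salt, mill, mustard, oil below 0.02 m/s and x of mill_mid in the frame of rack between -0.015 and 0.015 m and (y of mill_mid in the frame of rack between -0.129 and -0.099 m or y of mill_mid in the frame of rack between -0.053 and -0.023 m or y of mill_mid in the frame of rack between 0.023 and 0.053 m or y of mill_mid in the frame of rack between 0.099 and 0.129 m) and z of mill_mid in the frame of rack between 0.045 and 0.053 m and x of mustard_mid in the frame of rack between -0.015 and 0.015 m and (y of mustard_mid in the frame of rack between -0.129 and -0.099 m or y of mustard_mid in the frame of rack between -0.053 and -0.023 m or y of mustard_mid in the frame of rack between 0.023 and 0.053 m or y of mustard_mid in the frame of rack between 0.099 and 0.129 m) and z of mustard_mid in the frame of rack between 0.034 and 0.042 m and x of oil_mid in the frame of rack between -0.015 and 0.015 m and (y of oil_mid in the frame of rack between -0.129 and -0.099 m or y of oil_mid in the frame of rack between -0.053 and -0.023 m or y of oil_mid in the frame of rack between 0.023 and 0.053 m or y of oil_mid in the frame of rack between 0.099 and 0.129 m) and z of oil_mid in the frame of rack between 0.047 and 0.055 m and ((y of coaster_mill in the frame of coaster_salt above 0.03 m and ((y of salt_mid in the frame of rack above -0.076 m and y of mill_mid in the frame of rack below -0.076 m) or (y of salt_mid in the frame of rack above 0 m and y of mill_mid in the frame of rack below 0 m) or (y of salt_mid in the frame of rack above 0.076 m and y of mill_mid in the frame of rack below 0.076 m))) or (y of coaster_mill in the frame of coaster_salt below -0.03 m and ((y of mill_mid in the frame of rack above -0.076 m and y of salt_mid in the frame of rack below -0.076 m) or (y of mill_mid in the frame of rack above 0 m and y of salt_mid in the frame of rack below 0 m) or (y of mill_mid in the frame of rack above 0.076 m and y of salt_mid in the frame of rack below 0.076 m)))) and ((y of coaster_mustard in the frame of coaster_salt above 0.03 m and ((y of salt_mid in the frame of rack above -0.076 m and y of mustard_mid in the frame of rack below -0.076 m) or (y of salt_mid in the frame of rack above 0 m and y of mustard_mid in the frame of rack below 0 m) or (y of salt_mid in the frame of rack above 0.076 m and y of mustard_mid in the frame of rack below 0.076 m))) or (y of coaster_mustard in the frame of coaster_salt below -0.03 m and ((y of mustard_mid in the frame of rack above -0.076 m and y of salt_mid in the frame of rack below -0.076 m) or (y of mustard_mid in the frame of rack above 0 m and y of salt_mid in the frame of rack below 0 m) or (y of mustard_mid in the frame of rack above 0.076 m and y of salt_mid in the frame of rack below 0.076 m)))) and ((y of coaster_oil in the frame of coaster_salt above 0.03 m and ((y of salt_mid in the frame of rack above -0.076 m and y of oil_mid in the frame of rack below -0.076 m) or (y of salt_mid in the frame of rack above 0 m and y of oil_mid in the frame of rack below 0 m) or (y of salt_mid in the frame of rack above 0.076 m and y of oil_mid in the frame of rack below 0.076 m))) or (y of coaster_oil in the frame of coaster_salt below -0.03 m and ((y of oil_mid in the frame of rack above -0.076 m and y of salt_mid in the frame of rack below -0.076 m) or (y of oil_mid in the frame of rack above 0 m and y of salt_mid in the frame of rack below 0 m) or (y of oil_mid in the frame of rack above 0.076 m and y of salt_mid in the frame of rack below 0.076 m)))) and ((y of coaster_mustard in the frame of coaster_mill above 0.03 m and ((y of mill_mid in the frame of rack above -0.076 m and y of mustard_mid in the frame of rack below -0.076 m) or (y of mill_mid in the frame of rack above 0 m and y of mustard_mid in the frame of rack below 0 m) or (y of mill_mid in the frame of rack above 0.076 m and y of mustard_mid in the frame of rack below 0.076 m))) or (y of coaster_mustard in the frame of coaster_mill below -0.03 m and ((y of mustard_mid in the frame of rack above -0.076 m and y of mill_mid in the frame of rack below -0.076 m) or (y of mustard_mid in the frame of rack above 0 m and y of mill_mid in the frame of rack below 0 m) or (y of mustard_mid in the frame of rack above 0.076 m and y of mill_mid in the frame of rack below 0.076 m)))) and ((y of coaster_oil in the frame of coaster_mill above 0.03 m and ((y of mill_mid in the frame of rack above -0.076 m and y of oil_mid in the frame of rack below -0.076 m) or (y of mill_mid in the frame of rack above 0 m and y of oil_mid in the frame of rack below 0 m) or (y of mill_mid in the frame of rack above 0.076 m and y of oil_mid in the frame of rack below 0.076 m))) or (y of coaster_oil in the frame of coaster_mill below -0.03 m and ((y of oil_mid in the frame of rack above -0.076 m and y of mill_mid in the frame of rack below -0.076 m) or (y of oil_mid in the frame of rack above 0 m and y of mill_mid in the frame of rack below 0 m) or (y of oil_mid in the frame of rack above 0.076 m and y of mill_mid in the frame of rack below 0.076 m)))) and ((y of coaster_oil in the frame of coaster_mustard above 0.03 m and ((y of mustard_mid in the frame of rack above -0.076 m and y of oil_mid in the frame of rack below -0.076 m) or (y of mustard_mid in the frame of rack above 0 m and y of oil_mid in the frame of rack below 0 m) or (y of mustard_mid in the frame of rack above 0.076 m and y of oil_mid in the frame of rack below 0.076 m))) or (y of coaster_oil in the frame of coaster_mustard below -0.03 m and ((y of oil_mid in the frame of rack above -0.076 m and y of mustard_mid in the frame of rack below -0.076 m) or (y of oil_mid in the frame of rack above 0 m and y of mustard_mid in the frame of rack below 0 m) or (y of oil_mid in the frame of rack above 0.076 m and y of mustard_mid in the frame of rack below 0.076 m))))); the robot touches nothing.
It fails at once if the salt shaker is dropped or knocked (moves faster than 0.6 m/s out of the fingers' hold) (linear speed of salt above 0.6 m/s and contact force between the fingers and salt below 0.1 N).
It fails at once if the pepper mill is dropped or knocked (moves faster than 0.6 m/s out of the fingers' hold) (linear speed of mill above 0.6 m/s and contact force between the fingers and mill below 0.1 N).
It fails at once if the mustard pot is dropped or knocked (moves faster than 0.6 m/s out of the fingers' hold) (linear speed of mustard above 0.6 m/s and contact force between the fingers and mustard below 0.1 N).
It fails at once if the oil bottle is dropped or knocked (moves faster than 0.6 m/s out of the fingers' hold) (linear speed of oil above 0.6 m/s and contact force between the fingers and oil below 0.1 N).
It fails at once if the beaker of cocktail sticks is shifted more than 20 mm or tipped (distance of picks from where it was at the start of the episode above 0.02 m or angle between picks's own z axis and vertical above 0.3 rad).
It also fails if it takes over 110 s, if anything falls off the work surface, if the arm or the gripper's body presses on something with over 40 N, if the wrist force passes 120 N, or if a joint passes its speed limit or range.

ROBOT

A 7-joint arm with a two-finger parallel gripper is mounted at the origin on the work surface. World frame = base frame: x ahead of the robot, y to its left, z up, the work surface at z = 0. Lengths are in mm, angles in rad, forces in N, time in s.
With the tool pointing down it reaches from about 400 to 875 mm from the base axis. Payload 4.4 kg.
Tool frame: the origin (TCP) lies at the very end of the fingers, on their centre line; the grasp point (between the pads) lies 19 mm behind it; z points along the fingers, y is the line along which they close (so a half turn about z gives the same grasp; the last joint's range is limited). The gripper opens to 85 mm and grips with 20 to 120 N. Pads are 22 mm wide; open, the fingers measure 114 mm over their backs; the gripper's body (76 mm by 85 mm) begins 54 mm behind the grasp point. The pads swing forward as they close: fully open they stand 13 mm farther back than shut.
Start: joints at [-1.335, 0.628, 0.038, 1.517, -0.027, 0.996, -0.02], TCP at [193.181, 620.644, 231.313] pointing down, gripper open.
Joint ranges: [-3.06, 3.06], [-0.37, 2.12], [-1.25, 1.32], [0.18, 2.47], [-1.1, 4.24], [0.23, 1.98], [-2.94, 2.94]. Speed limits (rad/s): [2.57, 2.57, 3.14, 3.14, 3.14, 3.14, 3.14].

INTERFACE

Orientations are given as [roll, pitch, yaw] about the fixed x, y, z axes, in that order (R = Rz(yaw) Ry(pitch) Rx(roll)).
In Python, from cell import ctrl gives the robot as it stands.
- The arm moves only by the tool jog_arm, never from a script. Its argument "plan" is a list of rows, each an object of numbers: "tx", "ty", "tz": the shift along the tool's x, y, z as a fraction of full scale; "wx", "wy", "wz": the turn, a rotation vector about the tool's x, y, z as a fraction of full scale; "claw": the closure, from 0 (fully open) to 1 (shut). In form: [{"tx": .., "ty": .., "tz": .., "wx": .., "wy": .., "wz": .., "claw": ..}, ...]. A call has 1 to 12 rows; each row is the pose to reach, as a shift and turn from the pose commanded when the call began, along the tool's axes at that moment; what a row does not reach only later rows make up. Full scale, the value 1, is 300 mm for a shift and 90 degrees for a turn. A row lasts 1/10 s, in which the tool goes at most 50 mm and 8.59 degrees, less where a joint would pass 70% of its speed; a pose out of reach is approached as far as the arm can. A call with a number of a shift or a turn outside -1 to 1 is refused whole. A call with a gripper value outside its range is refused whole. The fingers move at their own pace and stop on an object; the grip force is fixed at half the most. Time passes only in rows, so rows that repeat a pose let the fingers close. It gives the time, the measured TCP pose, the force, the opening and the grip force at its end, in the units of the state.
- ctrl.read_state(): the state, without advancing time (a new reading comes with each control period).
- ctrl.get_image(name): name is "side" or "top" or "wrist"; returns a dict with "img" (480x640x3 uint8, red, green, blue), "depth" (480x640 float32, mm along the optical axis (not along the pixel's ray), 0 where there is no reading), "fx", "fy", "cx", "cy" (pixels), "position" and "orientation" of the camera in the world; the wrist camera has in their place "hand_eye" (4x4, takes a point from camera to tool coordinates, whose origin is the TCP and whose axes are the flange's). Camera axes: x right, y down, z forward; pixel columns grow to the right and rows downward; lengths in mm; the calibration is good to about 2 mm. A picture is of the moment at which its call begins: read the wrist's pose just before it.
- ctrl.finish_job(): hands the job in; it is judged then, once.
Trained networks look in a picture, given as the dict that the camera call returned (one of the last four; its "shot" number tells which), for a name from the list of things; names that differ only in an ending like _2 or _b are one class to them, and where a whole thing is asked for, a point or a joint stands for the part that bears it (a point fixed in the world has none). Each returns a list of dicts, best first, with "score" (0 to 1); they miss things now and then, are a little off and sometimes report something else, mostly with a low value. They report only what shows in the picture. A call takes as long as a camera call. They do not tell look-alikes from the thing itself.
- ctrl.trace(picture, thing): "pixels" (480x640 bool, what is visible of it) and "extent" ([centre column, centre row, width, height] in pixels, round what is visible of it).
The state is a dict: "clock": time; "qpos": joint angles; "qd": joint speeds; "tau": joint torques, N m; "eef_pos": TCP position; "tool_rot": TCP orientation; "force": force on the tool from outside, world axes, zero at the start; "torque": the same for the moment, N m; "width": finger opening in mm; "gripper_force": force on a finger pad.
Only numpy, scipy, OpenCV 4.12 (cv2) and the standard library are available. Lean on these libraries where they do the work, as an engineer would, in place of code of your own. Each camera call takes 0.05 s, during which the arm holds its last target. There are 200 camera calls.

## Working session

There is one attempt and no reset: what is moved stays moved. The work goes in short steps, Python scripts to look and compute and a tool call to move; the robot and the scene stay as the last step left them, time stands still between calls to the robot, and variables do not carry over. Pictures are saved under pics/ and viewed, at most 14 in all, crops included, and the job is handed in when it is done.

Besides the shell and the picture viewer there is one more tool, called after "Request:" as name([rows], argument=value, ...), one row to a line, values as JSON. jog_arm: Moves the arm, as the interface text tells. Shift numbers are shares of 300 mm and turn numbers shares of 90 degrees, none past 1 either way. Its arguments: {"type":"object","properties":{"plan":{"type":"array"}},"required":["plan"]}

```bash
mkdir -p pics; cat > h.py <<'E'
import numpy as np, cv2
from scipy.spatial.transform import Rotation as R
from cell import ctrl
def rot(o):
    o=np.array(o,float)
    if o.shape==(3,3): return o
    return (R.from_euler('xyz',o) if o.size==3 else R.from_quat(o)).as_matrix()
def cam(name):
    s=ctrl.read_state(); p=ctrl.get_image(name)
    if 'hand_eye' in p:
        T=np.eye(4);T[:3,:3]=rot(s['tool_rot']);T[:3,3]=s['eef_pos'];T=T@np.array(p['hand_eye'])
    else:
        T=np.eye(4);T[:3,:3]=rot(p['orientation']);T[:3,3]=p['position']
    return p,T
def cloud(p,T):
    v,u=np.mgrid[:480,:640];d=p['depth']
    P=np.stack([(u-p['cx'])/p['fx']*d,(v-p['cy'])/p['fy']*d,d],-1)
    W=P@T[:3,:3].T+T[:3,3]; W[d<=0]=np.nan
    return W
def save(p,n): cv2.imwrite('pics/'+n+'.png',p['img'][:,:,::-1])
E
python3 - <<'E'
from h import *
s=ctrl.read_state();print(s)
for n in ['top','side']:
    p,T=cam(n);save(p,n);W=cloud(p,T);print(n,T.round(2).tolist(),p['fx'])
    for t in ['salt_mid','mill_mid','mustard_mid','oil_mid','coaster_salt','rack','picks']:
        for r in ctrl.trace(p,t)[:4]:
            m=r['pixels']&~np.isnan(W[...,0]);q=W[m]
            print(t,round(r['score'],2),np.round(r['extent']),np.nanmedian(q,0).round() if len(q) else None,np.nanpercentile(q,[1,99],axis=0).round().tolist() if len(q) else None)
E
```

```text
{'clock': 0.0, 'qpos': array([-1.33480366,  0.62932604,  0.03843445,  1.51839045, -0.0270156 ,
        0.99629034, -0.02000611]), 'qd': array([ 8.89087613e-04,  2.80881506e-04, -6.78598123e-04,  2.37566504e-04,
       -4.53614790e-04, -1.90233961e-04,  1.49150139e-05]), 'tau': array([-5.44084505e-04, -5.63405156e+01,  1.22666940e+00, -1.93444616e+01,
        1.13216811e-02,  1.08885768e-02, -2.12963940e-07]), 'eef_pos': array([192.97701168, 620.02995908, 230.39478433]), 'tool_rot': array([-3.13969607e+00,  6.97814292e-06,  2.83979097e+00]), 'force': array([ 0.2936077 ,  0.57941033, -0.28424676]), 'torque': array([ 4.71111252e-02, -3.51710734e-02,  2.41560141e-05]), 'gripper_force': 0.0, 'width': 85.40285732459674}
top [[-0.02, -0.99, 0.17, 469.44], [-1.0, 0.02, -0.02, -5.56], [0.02, -0.17, -0.99, 955.53], [0.0, 0.0, 0.0, 1.0]] 596.4947891381893
salt_mid 0.94 [423. 156.  33.  37.] [ 762. -184.   64.] [[748.0, -209.0, -2.0], [795.0, -169.0, 72.0]]
salt_mid 0.86 [326. 233.  30.  31.] [639. -29.  80.] [[624.0, -48.0, 17.0], [664.0, -10.0, 86.0]]
salt_mid 0.65 [490. 231.  37.  33.] [ 640.
[... 1586 characters left out ...]
0]]
mustard_mid 0.61 [346. 204.  33.  43.] [639.  31.  77.] [[616.0, 18.0, 19.0], [665.0, 68.0, 81.0]]
oil_mid 0.94 [357. 324.  41.  52.] [ 642. -196.   73.] [[621.0, -206.0, 10.0], [671.0, -135.0, 106.0]]
coaster_salt 0.71 [352. 237.  30.  41.] [640. -44.  76.] [[623.0, -92.0, 19.0], [662.0, -14.0, 88.0]]
coaster_salt 0.69 [349. 253.  34.  27.] [621. -32.  13.] [[609.0, -103.0, 8.0], [674.0, -6.0, 83.0]]
rack 0.41 [351. 296.  45.  26.] [ 624. -115.   14.] [[610.0, -134.0, 9.0], [675.0, -91.0, 16.0]]
picks 0.84 [350. 167.  22.  31.] [645. 127.  55.] [[625.0, 113.0, -2.0], [671.0, 245.0, 83.0]]
picks 0.53 [356. 279.  35.  55.] [ 640. -120.   79.] [[621.0, -131.0, 10.0], [665.0, -70.0, 102.0]]
```

View pics/top.png

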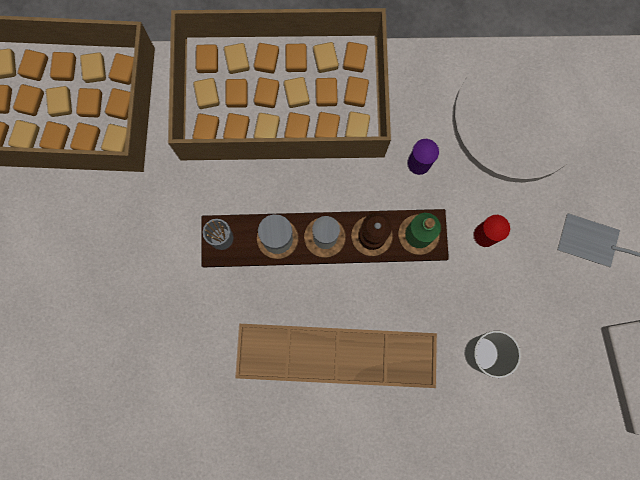

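```bash
python3 - <<'E'
from h import *
p,T=cam('top');W=cloud(p,T)
cv2.imwrite('pics/crop.png',cv2.resize(p['img'][190:280,195:525,::-1],None,fx=2.4,fy=2.4,interpolation=3))
# rack
m=[r for r in ctrl.trace(p,'rack') if r['extent'][2]>150][0]['pixels']
q=W[m];q=q[~np.isnan(q[:,0])]
for lo,hi in((-5,30),(11,17)):
    a=q[(q[:,2]>lo)&(q[:,2]<hi)][:,:2].astype(np.float32);print(len(a),cv2.minAreaRect(a))
# tops of pieces by height band in region
names=[('salt',-32,84-4,88),('mill',-105,78,100),('mustard',42,76,84),('oil',-181,50,74)]
for n,y,lo,hi in names:
    k=(abs(W[...,0]-642)<35)&(abs(W[...,1]-y)<36)&(W[...,2]>lo)&(W[...,2]<hi+1)
    a=W[k];print(n,len(a),cv2.minEnclosingCircle(a[:,:2].astype(np.float32)),np.median(a,0).round(1))
E
```

```text
10903 ((456.0511779785156, -44.10527038574219), (316.3497619628906, 87.14341735839844), 85.84461212158203)
1748 ((456.6274108886719, -43.32948303222656), (310.2597961425781, 84.02373504638672), 85.90242004394531)
salt 356 ((644.4810180664062, -27.064228057861328), 19.450532913208008) [643.2 -29.7  82.6]
mill 704 ((644.4579467773438, -104.69884490966797), 23.15015983581543) [ 642.3 -103.3   89.9]
mustard 889 ((642.6406860351562, 47.324283599853516), 25.994539260864258) [642.2  47.6  79.3]
oil 286 ((645.1954956054688, -180.67532348632812), 23.332069396972656) [ 636.  -171.6   71.6]
```

View pics/crop.png

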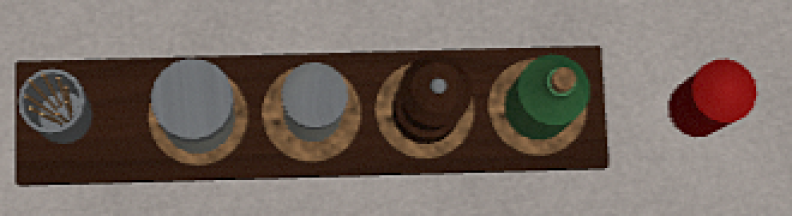

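The picture shows the board with, left to right, beaker (217,234), mustard (275,232), salt (325,231), mill (375,232) and oil (425,228). The rack is nearer, at (337,355). Candidates for the salt are the steel-capped piece on its coaster (325,231), purple (424,155) and red (492,230). The one on the coaster fits the description and the crop confirms it.

Targets in the rack are mustard at y=-114, salt at -38, mill at 38 and oil at 114.

Request:
jog_arm([
  {"tx": -0.99,"ty": -0.69,"tz": 0,"wz": 0.853,"claw": 0},
  {"tx": -0.99,"ty": -0.69,"tz": 0,"wz": 0.853,"claw": 0},
  {"tx": -0.99,"ty": -0.69,"tz": 0,"wz": 0.853,"claw": 0},
  {"tx": -0.99,"ty": -0.69,"tz": 0,"wz": 0.853,"claw": 0},
  {"tx": -0.99,"ty": -0.69,"tz": 0,"wz": 0.853,"claw": 0},
  {"tx": -0.99,"ty": -0.69,"tz": 0,"wz": 0.853,"claw": 0},
  {"tx": -0.99,"ty": -0.69,"tz": 0,"wz": 0.853,"claw": 0},
  {"tx": -0.99,"ty": -0.69,"tz": 0,"wz": 0.853,"claw": 0},
  {"tx": -0.99,"ty": -0.69,"tz": 0,"wz": 0.853,"claw": 0},
  {"tx": -0.99,"ty": -0.69,"tz": 0,"wz": 0.853,"claw": 0},
  {"tx": -0.99,"ty": -0.69,"tz": 0,"wz": 0.853,"claw": 0},
])

```text
invalid input at $.plan[0]: expected keys tx, ty, tz, wx, wy, wz, claw
```

```bash
cat >> h.py <<'E'
def go(*pts,yaw=np.radians(85.9)):
    s=ctrl.read_state();M=rot(s['tool_rot']);Rt=R.from_euler('xyz',[np.pi,0,yaw]).as_matrix()
    print(s['clock'],s['eef_pos'].round(1),s['tool_rot'].round(3),round(s['width'],1),round(s['gripper_force'],1))
    p0=s['eef_pos']; w=R.from_matrix(M.T@Rt).as_rotvec()/(np.pi/2)
    for q in pts: print(q,'t',(M.T@(np.array(q)-p0)/300).round(3),'w',w.round(3))
E
python3 -c "
from h import *
go((643,47,225),(643,47,150),(643,47,30))"
```

```text
0.9 [193.1 620.7 231.3] [ 3.142 -0.     2.84 ] 85.1 0.0
(643, 47, 225) t [-2.    -1.38   0.021] w [-0.    -0.     0.853]
(643, 47, 150) t [-2.    -1.38   0.271] w [-0.    -0.     0.853]
(643, 47, 30) t [-2.    -1.38   0.671] w [-0.    -0.     0.853]
```

Request:
jog_arm([
  {"tx": -0.99,"ty": -0.69,"tz": 0,"wx": 0,"wy": 0,"wz": 0.853,"claw": 0},
  {"tx": -0.99,"ty": -0.69,"tz": 0,"wx": 0,"wy": 0,"wz": 0.853,"claw": 0},
  {"tx": -0.99,"ty": -0.69,"tz": 0,"wx": 0,"wy": 0,"wz": 0.853,"claw": 0},
  {"tx": -0.99,"ty": -0.69,"tz": 0,"wx": 0,"wy": 0,"wz": 0.853,"claw": 0},
  {"tx": -0.99,"ty": -0.69,"tz": 0,"wx": 0,"wy": 0,"wz": 0.853,"claw": 0},
  {"tx": -0.99,"ty": -0.69,"tz": 0,"wx": 0,"wy": 0,"wz": 0.853,"claw": 0},
  {"tx": -0.99,"ty": -0.69,"tz": 0,"wx": 0,"wy": 0,"wz": 0.853,"claw": 0},
  {"tx": -0.99,"ty": -0.69,"tz": 0,"wx": 0,"wy": 0,"wz": 0.853,"claw": 0},
  {"tx": -0.99,"ty": -0.69,"tz": 0,"wx": 0,"wy": 0,"wz": 0.853,"claw": 0},
  {"tx": -0.99,"ty": -0.69,"tz": 0,"wx": 0,"wy": 0,"wz": 0.853,"claw": 0},
  {"tx": -0.99,"ty": -0.69,"tz": 0,"wx": 0,"wy": 0,"wz": 0.853,"claw": 0},
  {"tx": -0.99,"ty": -0.69,"tz": 0,"wx": 0,"wy": 0,"wz": 0.853,"claw": 0},
])

```text
clock: 2.1
eef_pos: [414.7, 335.4, 231.3]
tool_rot: [-3.141, -0.0, 1.504]
force: [-0.2, -0.6, 0.2]
width: 85.4
gripper_force: 0.0
```

```bash
python3 -c "
from h import *
go((643,47,225),(643,47,150),(643,47,30))"
```

```text
2.1 [414.7 335.4 231.3] [-3.141 -0.     1.504] 85.4 0.0
(643, 47, 225) t [-0.908  0.824  0.02 ] w [-0.    -0.     0.003]
(643, 47, 150) t [-0.908  0.824  0.27 ] w [-0.    -0.     0.003]
(643, 47, 30) t [-0.908  0.824  0.67 ] w [-0.    -0.     0.003]
```

Request:
jog_arm([
  {"tx": -0.908,"ty": 0.824,"tz": 0.1,"wx": 0,"wy": 0,"wz": 0.003,"claw": 0},
  {"tx": -0.908,"ty": 0.824,"tz": 0.1,"wx": 0,"wy": 0,"wz": 0.003,"claw": 0},
  {"tx": -0.908,"ty": 0.824,"tz": 0.1,"wx": 0,"wy": 0,"wz": 0.003,"claw": 0},
  {"tx": -0.908,"ty": 0.824,"tz": 0.1,"wx": 0,"wy": 0,"wz": 0.003,"claw": 0},
  {"tx": -0.908,"ty": 0.824,"tz": 0.1,"wx": 0,"wy": 0,"wz": 0.003,"claw": 0},
  {"tx": -0.908,"ty": 0.824,"tz": 0.1,"wx": 0,"wy": 0,"wz": 0.003,"claw": 0},
  {"tx": -0.908,"ty": 0.824,"tz": 0.1,"wx": 0,"wy": 0,"wz": 0.003,"claw": 0},
  {"tx": -0.908,"ty": 0.824,"tz": 0.1,"wx": 0,"wy": 0,"wz": 0.003,"claw": 0},
  {"tx": -0.908,"ty": 0.824,"tz": 0.1,"wx": 0,"wy": 0,"wz": 0.003,"claw": 0},
  {"tx": -0.908,"ty": 0.824,"tz": 0.1,"wx": 0,"wy": 0,"wz": 0.003,"claw": 0},
  {"tx": -0.908,"ty": 0.824,"tz": 0.1,"wx": 0,"wy": 0,"wz": 0.003,"claw": 0},
])

```text
clock: 3.2
eef_pos: [641.7, 48.0, 201.2]
tool_rot: [-3.14, -0.002, 1.499]
force: [0.4, 0.2, 0.4]
width: 85.2
gripper_force: 0.0
```

```bash
python3 - <<'E'
from h import *
p,T=cam('wrist');save(p,'w1');W=cloud(p,T)
for n,y,lo,hi in [('salt',-29,80,88),('mill',-105,80,102),('mustard',46,76,86)]:
    k=(abs(W[...,0]-642)<35)&(abs(W[...,1]-y)<36)&(W[...,2]>lo)&(W[...,2]<hi)
    a=W[k];print(n,len(a))
    if len(a): print(cv2.minEnclosingCircle(a[:,:2].astype(np.float32)),a.min(0),a.max(0))
go((643,47,30))
E
```

```text
salt 1034
((642.2002563476562, -29.03251075744629), 18.14860725402832) [624.79257232 -46.52911978  80.00328557] [660.29015802 -12.16125668  85.989532  ]
mill 887
((641.9532470703125, -102.52385711669922), 22.64031982421875) [ 619.61193676 -106.19085955   80.0057216 ] [664.29449761 -82.32167094  94.04239204]
mustard 2928
((640.9269409179688, 46.899627685546875), 25.856687545776367) [615.10988082  21.26700623  76.26797655] [666.11432955  72.65486073  82.38229024]
3.25 [641.8  48.  201.4] [-3.141e+00 -1.000e-03  1.499e+00] 85.7 0.0
(643, 47, 30) t [-0.004  0.005  0.571] w [-0.    -0.001 -0.   ]
```

View pics/w1.png

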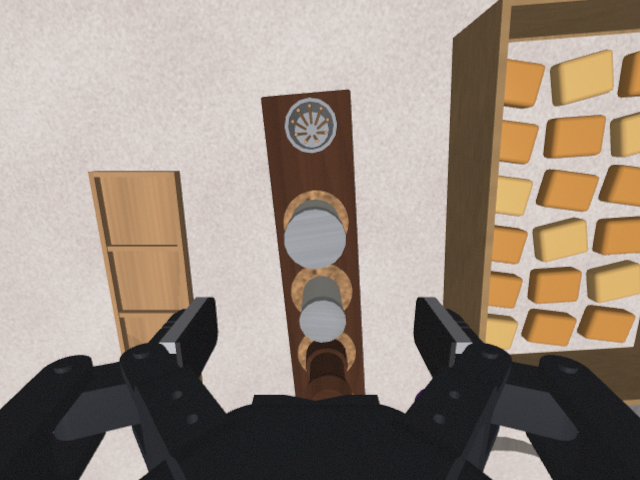

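The wrist view shows the mustard pot at (315,238) centred between the fingers, the beaker well clear at (311,125), salt at (323,321), and the mill partly hidden.

Request:
jog_arm([
  {"tx": -0.003,"ty": 0,"tz": 0.15,"wx": 0,"wy": 0,"wz": 0,"claw": 0},
  {"tx": -0.003,"ty": 0,"tz": 0.28,"wx": 0,"wy": 0,"wz": 0,"claw": 0},
  {"tx": -0.003,"ty": 0,"tz": 0.38,"wx": 0,"wy": 0,"wz": 0,"claw": 0},
  {"tx": -0.003,"ty": 0,"tz": 0.46,"wx": 0,"wy": 0,"wz": 0,"claw": 0},
  {"tx": -0.003,"ty": 0,"tz": 0.53,"wx": 0,"wy": 0,"wz": 0,"claw": 0},
  {"tx": -0.003,"ty": 0,"tz": 0.57,"wx": 0,"wy": 0,"wz": 0,"claw": 0},
  {"tx": -0.003,"ty": 0,"tz": 0.57,"wx": 0,"wy": 0,"wz": 0,"claw": 0},
  {"tx": -0.003,"ty": 0,"tz": 0.57,"wx": 0,"wy": 0,"wz": 0,"claw": 0.3},
  {"tx": -0.003,"ty": 0,"tz": 0.57,"wx": 0,"wy": 0,"wz": 0,"claw": 0.5},
  {"tx": -0.003,"ty": 0,"tz": 0.57,"wx": 0,"wy": 0,"wz": 0,"claw": 0.6},
  {"tx": -0.003,"ty": 0,"tz": 0.57,"wx": 0,"wy": 0,"wz": 0,"claw": 0.6},
  {"tx": -0.003,"ty": 0,"tz": 0.57,"wx": 0,"wy": 0,"wz": 0,"claw": 0.6},
])

```text
clock: 4.45
eef_pos: [643.1, 44.8, 32.0]
tool_rot: [3.14, -0.001, 1.495]
force: [-2.1, 1.0, 5.5]
width: 50.0
gripper_force: 61.1
```

Request:
jog_arm([
  {"tx": 0,"ty": 0,"tz": -0.06,"wx": 0,"wy": 0,"wz": 0,"claw": 1},
  {"tx": 0,"ty": 0,"tz": -0.18,"wx": 0,"wy": 0,"wz": 0,"claw": 1},
  {"tx": 0,"ty": 0,"tz": -0.3,"wx": 0,"wy": 0,"wz": 0,"claw": 1},
  {"tx": 0,"ty": 0,"tz": -0.4,"wx": 0,"wy": 0,"wz": 0,"claw": 1},
  {"tx": -0.06,"ty": -0.05,"tz": -0.42,"wx": 0,"wy": 0,"wz": 0,"claw": 1},
  {"tx": -0.16,"ty": -0.13,"tz": -0.42,"wx": 0,"wy": 0,"wz": 0,"claw": 1},
  {"tx": -0.26,"ty": -0.21,"tz": -0.42,"wx": 0,"wy": 0,"wz": 0,"claw": 1},
  {"tx": -0.36,"ty": -0.29,"tz": -0.42,"wx": 0,"wy": 0,"wz": 0,"claw": 1},
  {"tx": -0.46,"ty": -0.37,"tz": -0.42,"wx": 0,"wy": 0,"wz": 0,"claw": 1},
  {"tx": -0.56,"ty": -0.45,"tz": -0.42,"wx": 0,"wy": 0,"wz": 0,"claw": 1},
  {"tx": -0.65,"ty": -0.53,"tz": -0.42,"wx": 0,"wy": 0,"wz": 0,"claw": 1},
  {"tx": -0.7,"ty": -0.58,"tz": -0.42,"wx": 0,"wy": 0,"wz": 0,"claw": 1},
])

```text
clock: 5.65
eef_pos: [450.5, -154.1, 156.8]
tool_rot: [-3.141, 0.001, 1.492]
force: [-0.1, -0.5, -2.2]
width: 50.4
gripper_force: 63.0
```

```bash
python3 -c "
from h import *
go((448.5,-157,150),(448.5,-157,22))"
```

```text
5.65 [ 450.5 -154.1  156.8] [-3.141e+00  1.000e-03  1.492e+00] 50.4 63.0
(448.5, -157, 150) t [-0.01  -0.006  0.023] w [-0.     0.001 -0.005]
(448.5, -157, 22) t [-0.01  -0.006  0.449] w [-0.     0.001 -0.005]
```

Request:
jog_arm([
  {"tx": -0.01,"ty": -0.006,"tz": 0.08,"wx": 0,"wy": 0,"wz": 0,"claw": 1},
  {"tx": -0.01,"ty": -0.006,"tz": 0.18,"wx": 0,"wy": 0,"wz": 0,"claw": 1},
  {"tx": -0.01,"ty": -0.006,"tz": 0.28,"wx": 0,"wy": 0,"wz": 0,"claw": 1},
  {"tx": -0.01,"ty": -0.006,"tz": 0.36,"wx": 0,"wy": 0,"wz": 0,"claw": 1},
  {"tx": -0.01,"ty": -0.006,"tz": 0.41,"wx": 0,"wy": 0,"wz": 0,"claw": 1},
  {"tx": -0.01,"ty": -0.006,"tz": 0.43,"wx": 0,"wy": 0,"wz": 0,"claw": 1},
  {"tx": -0.01,"ty": -0.006,"tz": 0.44,"wx": 0,"wy": 0,"wz": 0,"claw": 1},
  {"tx": -0.01,"ty": -0.006,"tz": 0.44,"wx": 0,"wy": 0,"wz": 0,"claw": 1},
  {"tx": -0.01,"ty": -0.006,"tz": 0.44,"wx": 0,"wy": 0,"wz": 0,"claw": 1},
])

```text
clock: 6.55
eef_pos: [451.7, -154.7, 25.1]
tool_rot: [3.14, 0.0, 1.495]
force: [0.1, 0.1, -3.1]
width: 50.0
gripper_force: 63.0
```

Request:
jog_arm([
  {"tx": -0.006,"ty": -0.008,"tz": 0.004,"wx": 0,"wy": 0,"wz": 0,"claw": 1},
  {"tx": -0.006,"ty": -0.008,"tz": 0.008,"wx": 0,"wy": 0,"wz": 0,"claw": 1},
  {"tx": -0.006,"ty": -0.008,"tz": 0.008,"wx": 0,"wy": 0,"wz": 0,"claw": 1},
])

```text
clock: 6.85
eef_pos: [448.4, -156.6, 22.9]
tool_rot: [3.141, 0.0, 1.495]
force: [-2.1, -0.2, 6.4]
width: 50.0
gripper_force: 63.1
```

Request:
jog_arm([
  {"tx": 0,"ty": 0,"tz": 0,"wx": 0,"wy": 0,"wz": 0,"claw": 0.3},
  {"tx": 0,"ty": 0,"tz": 0,"wx": 0,"wy": 0,"wz": 0,"claw": 0},
  {"tx": 0,"ty": 0,"tz": 0,"wx": 0,"wy": 0,"wz": 0,"claw": 0},
  {"tx": 0,"ty": 0,"tz": -0.02,"wx": 0,"wy": 0,"wz": 0,"claw": 0},
  {"tx": 0,"ty": 0,"tz": -0.15,"wx": 0,"wy": 0,"wz": 0,"claw": 0},
  {"tx": 0,"ty": 0,"tz": -0.3,"wx": 0,"wy": 0,"wz": 0,"claw": 0},
  {"tx": 0,"ty": 0,"tz": -0.42,"wx": 0,"wy": 0,"wz": 0,"claw": 0},
  {"tx": 0.09,"ty": 0.12,"tz": -0.45,"wx": 0,"wy": 0,"wz": 0,"claw": 0},
  {"tx": 0.19,"ty": 0.25,"tz": -0.45,"wx": 0,"wy": 0,"wz": 0,"claw": 0},
  {"tx": 0.29,"ty": 0.37,"tz": -0.45,"wx": 0,"wy": 0,"wz": 0,"claw": 0},
  {"tx": 0.38,"ty": 0.5,"tz": -0.45,"wx": 0,"wy": 0,"wz": 0,"claw": 0},
  {"tx": 0.47,"ty": 0.61,"tz": -0.45,"wx": 0,"wy": 0,"wz": 0,"claw": 0},
])

```text
clock: 8.05
eef_pos: [643.4, -27.7, 157.4]
tool_rot: [3.141, -0.0, 1.496]
force: [0.4, 0.7, -0.4]
width: 85.0
gripper_force: 0.0
```

```bash
python3 - <<'E'
from h import *
p,T=cam('top');W=cloud(p,T);cv2.imwrite('pics/t2.png',p['img'][180:420,180:520,::-1])
k=(abs(W[...,0]-449)<35)&(abs(W[...,1]+157)<36)&(W[...,2]>66)&(W[...,2]<76)
a=W[k];print(len(a),cv2.minEnclosingCircle(a[:,:2].astype(np.float32)),a.mean(0))
go((642.7,-29,34))
E
```

```text
977 ((450.294189453125, -154.02459716796875), 25.987886428833008) [ 450.45520738 -153.8182307    70.17453496]
8.1 [649.6 -20.7 157. ] [ 3.134 -0.004  1.503] 85.1 0.0
(642.7, -29, 34) t [-0.031 -0.024  0.41 ] w [ 0.005 -0.003  0.003]
```

View pics/t2.png

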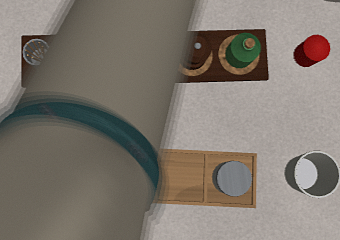

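The picture shows the mustard pot upright in the rack's right-hand compartment (235,178), about 3 mm off its middle. The arm hides the salt.

Request:
jog_arm([
  {"tx": 0,"ty": 0.003,"tz": 0.02,"wx": 0,"wy": 0,"wz": 0,"claw": 0},
  {"tx": 0,"ty": 0.003,"tz": 0.05,"wx": 0,"wy": 0,"wz": 0,"claw": 0},
  {"tx": 0,"ty": 0.003,"tz": 0.12,"wx": 0,"wy": 0,"wz": 0,"claw": 0},
  {"tx": 0,"ty": 0.003,"tz": 0.24,"wx": 0,"wy": 0,"wz": 0,"claw": 0},
  {"tx": 0,"ty": 0.003,"tz": 0.33,"wx": 0,"wy": 0,"wz": 0,"claw": 0},
  {"tx": 0,"ty": 0.003,"tz": 0.39,"wx": 0,"wy": 0,"wz": 0,"claw": 0},
  {"tx": 0,"ty": 0.003,"tz": 0.41,"wx": 0,"wy": 0,"wz": 0,"claw": 0},
  {"tx": 0,"ty": 0.003,"tz": 0.41,"wx": 0,"wy": 0,"wz": 0,"claw": 0},
])

```text
clock: 8.9
eef_pos: [641.0, -30.7, 33.1]
tool_rot: [-3.139, 0.001, 1.493]
force: [-0.4, 0.4, 0.3]
width: 85.2
gripper_force: 0.0
```

```bash
python3 -c "
from h import *
go((642.7,-29,34))"
```

```text
8.9 [641.  -30.7  33.1] [-3.139e+00  1.000e-03  1.493e+00] 85.2 0.0
(642.7, -29, 34) t [ 0.006  0.005 -0.003] w [-0.002  0.    -0.004]
```

Request:
jog_arm([
  {"tx": 0.004,"ty": 0.004,"tz": -0.003,"wx": 0,"wy": 0,"wz": 0,"claw": 0.3},
  {"tx": 0.004,"ty": 0.004,"tz": -0.003,"wx": 0,"wy": 0,"wz": 0,"claw": 0.5},
  {"tx": 0.004,"ty": 0.004,"tz": -0.003,"wx": 0,"wy": 0,"wz": 0,"claw": 0.7},
  {"tx": 0.004,"ty": 0.004,"tz": -0.003,"wx": 0,"wy": 0,"wz": 0,"claw": 1},
  {"tx": 0.004,"ty": 0.004,"tz": -0.003,"wx": 0,"wy": 0,"wz": 0,"claw": 1},
  {"tx": 0.004,"ty": 0.004,"tz": -0.003,"wx": 0,"wy": 0,"wz": 0,"claw": 1},
])

```text
clock: 9.5
eef_pos: [644.1, -28.3, 36.0]
tool_rot: [3.141, -0.0, 1.495]
force: [-1.4, 0.4, 6.0]
width: 40.0
gripper_force: 59.2
```

```bash
python3 -c "
from h import *
go((642.7,-29,160),(453.9,-81.2,160))"
```

```text
9.5 [644.1 -28.3  36. ] [ 3.141 -0.     1.495] 40.0 59.2
(642.7, -29, 160) t [-0.003 -0.004 -0.413] w [ 0.001 -0.    -0.003]
(453.9, -81.2, 160) t [-0.224 -0.619 -0.414] w [ 0.001 -0.    -0.003]
```

Request:
jog_arm([
  {"tx": 0,"ty": 0,"tz": -0.06,"wx": 0,"wy": 0,"wz": 0,"claw": 1},
  {"tx": 0,"ty": 0,"tz": -0.18,"wx": 0,"wy": 0,"wz": 0,"claw": 1},
  {"tx": 0,"ty": 0,"tz": -0.3,"wx": 0,"wy": 0,"wz": 0,"claw": 1},
  {"tx": 0,"ty": 0,"tz": -0.4,"wx": 0,"wy": 0,"wz": 0,"claw": 1},
  {"tx": -0.02,"ty": -0.06,"tz": -0.41,"wx": 0,"wy": 0,"wz": 0,"claw": 1},
  {"tx": -0.06,"ty": -0.16,"tz": -0.41,"wx": 0,"wy": 0,"wz": 0,"claw": 1},
  {"tx": -0.1,"ty": -0.28,"tz": -0.41,"wx": 0,"wy": 0,"wz": 0,"claw": 1},
  {"tx": -0.14,"ty": -0.4,"tz": -0.41,"wx": 0,"wy": 0,"wz": 0,"claw": 1},
  {"tx": -0.18,"ty": -0.51,"tz": -0.41,"wx": 0,"wy": 0,"wz": 0,"claw": 1},
  {"tx": -0.21,"ty": -0.58,"tz": -0.41,"wx": 0,"wy": 0,"wz": 0,"claw": 1},
  {"tx": -0.22,"ty": -0.615,"tz": -0.41,"wx": 0,"wy": 0,"wz": 0,"claw": 1},
  {"tx": -0.22,"ty": -0.615,"tz": -0.41,"wx": 0,"wy": 0,"wz": 0,"claw": 1},
])

```text
clock: 10.7
eef_pos: [454.0, -80.4, 158.1]
tool_rot: [-3.141, -0.0, 1.494]
force: [0.7, 0.6, -2.3]
width: 39.8
gripper_force: 60.4
```

```bash
python3 -c "
from h import *
go((453.9,-81.2,29))"
```

```text
10.7 [454.  -80.4 158.1] [-3.141 -0.     1.494] 39.8 60.4
(453.9, -81.2, 29) t [-0.003 -0.     0.43 ] w [-0.    -0.    -0.003]
```

Request:
jog_arm([
  {"tx": -0.003,"ty": 0,"tz": 0.08,"wx": 0,"wy": 0,"wz": 0,"claw": 1},
  {"tx": -0.003,"ty": 0,"tz": 0.18,"wx": 0,"wy": 0,"wz": 0,"claw": 1},
  {"tx": -0.003,"ty": 0,"tz": 0.28,"wx": 0,"wy": 0,"wz": 0,"claw": 1},
  {"tx": -0.003,"ty": 0,"tz": 0.36,"wx": 0,"wy": 0,"wz": 0,"claw": 1},
  {"tx": -0.003,"ty": 0,"tz": 0.4,"wx": 0,"wy": 0,"wz": 0,"claw": 1},
  {"tx": -0.003,"ty": 0,"tz": 0.42,"wx": 0,"wy": 0,"wz": 0,"claw": 1},
  {"tx": -0.003,"ty": 0,"tz": 0.43,"wx": 0,"wy": 0,"wz": 0,"claw": 1},
  {"tx": -0.003,"ty": 0,"tz": 0.434,"wx": 0,"wy": 0,"wz": 0,"claw": 1},
  {"tx": -0.003,"ty": 0,"tz": 0.438,"wx": 0,"wy": 0,"wz": 0,"claw": 1},
  {"tx": -0.003,"ty": 0,"tz": 0.438,"wx": 0,"wy": 0,"wz": 0,"claw": 1},
])

```text
clock: 11.7
eef_pos: [455.5, -81.2, 27.0]
tool_rot: [3.14, 0.0, 1.495]
force: [0.7, 0.4, -2.1]
width: 39.8
gripper_force: 60.2
```

Request:
jog_arm([
  {"tx": 0,"ty": -0.003,"tz": 0.004,"wx": 0,"wy": 0,"wz": 0,"claw": 1},
  {"tx": 0,"ty": -0.003,"tz": 0.007,"wx": 0,"wy": 0,"wz": 0,"claw": 1},
  {"tx": 0,"ty": -0.003,"tz": 0.007,"wx": 0,"wy": 0,"wz": 0,"claw": 1},
])

```text
clock: 12.0
eef_pos: [455.3, -81.2, 26.6]
tool_rot: [3.137, -0.0, 1.495]
force: [-2.4, 0.9, 22.2]
width: 39.8
gripper_force: 58.8
```

Request:
jog_arm([
  {"tx": 0,"ty": 0,"tz": -0.003,"wx": 0,"wy": 0,"wz": 0,"claw": 0.4},
  {"tx": 0,"ty": 0,"tz": -0.003,"wx": 0,"wy": 0,"wz": 0,"claw": 0},
  {"tx": 0,"ty": 0,"tz": -0.003,"wx": 0,"wy": 0,"wz": 0,"claw": 0},
  {"tx": 0,"ty": 0,"tz": -0.03,"wx": 0,"wy": 0,"wz": 0,"claw": 0},
  {"tx": 0,"ty": 0,"tz": -0.15,"wx": 0,"wy": 0,"wz": 0,"claw": 0},
  {"tx": 0,"ty": 0,"tz": -0.3,"wx": 0,"wy": 0,"wz": 0,"claw": 0},
  {"tx": 0,"ty": 0,"tz": -0.42,"wx": 0,"wy": 0,"wz": 0,"claw": 0},
  {"tx": -0.01,"ty": 0.14,"tz": -0.44,"wx": 0,"wy": 0,"wz": 0,"claw": 0},
  {"tx": -0.02,"ty": 0.29,"tz": -0.44,"wx": 0,"wy": 0,"wz": 0,"claw": 0},
  {"tx": -0.03,"ty": 0.43,"tz": -0.44,"wx": 0,"wy": 0,"wz": 0,"claw": 0},
  {"tx": -0.03,"ty": 0.55,"tz": -0.44,"wx": 0,"wy": 0,"wz": 0,"claw": 0},
  {"tx": -0.03,"ty": 0.63,"tz": -0.44,"wx": 0,"wy": 0,"wz": 0,"claw": 0},
])

```text
clock: 13.2
eef_pos: [643.9, -104.2, 156.5]
tool_rot: [3.141, 0.0, 1.496]
force: [-0.3, -0.6, 0.3]
width: 85.3
gripper_force: 0.0
```

Request:
jog_arm([
  {"tx": 0,"ty": 0,"tz": 0,"wx": 0,"wy": 0,"wz": 0,"claw": 0},
  {"tx": 0,"ty": 0,"tz": 0,"wx": 0,"wy": 0,"wz": 0,"claw": 0},
])

```text
clock: 13.4
eef_pos: [640.8, -104.3, 155.9]
tool_rot: [-3.14, 0.0, 1.495]
force: [-1.2, 0.5, -0.3]
width: 85.7
gripper_force: 0.0
```

```bash
python3 - <<'E'
from h import *
go((643,-104,38))
p,T=cam('wrist');save(p,'w2');W=cloud(p,T)
for n,x,y,lo,hi in [('salt',454,-81,71,78),('mill',643,-104,78,104),('oil',644,-180,50,73)]:
    k=(abs(W[...,0]-x)<35)&(abs(W[...,1]-y)<36)&(W[...,2]>lo)&(W[...,2]<hi)
    a=W[k];print(n,len(a))
    if len(a): print(cv2.minEnclosingCircle(a[:,:2].astype(np.float32)),a.min(0),a.max(0))
E
```

```text
13.4 [ 640.8 -104.3  155.9] [-3.14   0.     1.495] 85.7 0.0
(643, -104, 38) t [0.002 0.008 0.393] w [-0.001  0.    -0.003]
salt 1729
((455.5093994140625, -82.56148529052734), 18.544870376586914) [ 437.67471589 -100.7065997    71.00110779] [472.86773395 -64.07145986  77.39100656]
mill 3283
((642.09326171875, -105.08216857910156), 23.01863670349121) [ 619.39572837 -127.36085724   80.78850278] [665.03952067 -82.58471902 103.7492234 ]
oil 857
((643.5728759765625, -180.7145538330078), 23.243810653686523) [ 620.89294033 -201.17074961   50.03962777] [ 666.58051492 -157.54876983   72.98408814]
```

View pics/w2.png

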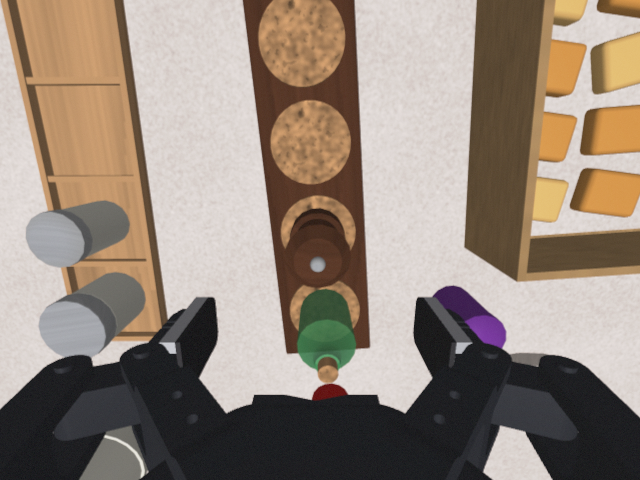

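The wrist view shows salt (55,237) and mustard (75,325) upright in their compartments. The mill (318,262) is between the fingers and the oil bottle (326,335) is next to it.

Request:
jog_arm([
  {"tx": 0,"ty": 0.004,"tz": 0.07,"wx": 0,"wy": 0,"wz": 0,"claw": 0},
  {"tx": 0,"ty": 0.004,"tz": 0.16,"wx": 0,"wy": 0,"wz": 0,"claw": 0},
  {"tx": 0,"ty": 0.004,"tz": 0.25,"wx": 0,"wy": 0,"wz": 0,"claw": 0},
  {"tx": 0,"ty": 0.004,"tz": 0.33,"wx": 0,"wy": 0,"wz": 0,"claw": 0},
  {"tx": 0,"ty": 0.004,"tz": 0.37,"wx": 0,"wy": 0,"wz": 0,"claw": 0},
  {"tx": 0,"ty": 0.004,"tz": 0.39,"wx": 0,"wy": 0,"wz": 0,"claw": 0},
  {"tx": 0,"ty": 0.004,"tz": 0.39,"wx": 0,"wy": 0,"wz": 0,"claw": 0},
  {"tx": 0,"ty": 0.004,"tz": 0.39,"wx": 0,"wy": 0,"wz": 0,"claw": 0.3},
  {"tx": 0,"ty": 0.004,"tz": 0.39,"wx": 0,"wy": 0,"wz": 0,"claw": 0.5},
  {"tx": 0,"ty": 0.004,"tz": 0.39,"wx": 0,"wy": 0,"wz": 0,"claw": 0.7},
  {"tx": 0,"ty": 0.004,"tz": 0.39,"wx": 0,"wy": 0,"wz": 0,"claw": 1},
  {"tx": 0,"ty": 0.004,"tz": 0.39,"wx": 0,"wy": 0,"wz": 0,"claw": 1},
])

```text
clock: 14.65
eef_pos: [643.5, -104.6, 40.7]
tool_rot: [3.14, -0.0, 1.495]
force: [-0.8, 0.1, 6.6]
width: 41.1
gripper_force: 56.7
```

```bash
python3 -c "
from h import *
go((642.7,-104,160),(459.3,-5.4,165))"
```

```text
14.65 [ 643.5 -104.6   40.7] [ 3.14  -0.     1.495] 41.1 56.7
(642.7, -104, 160) t [ 0.002 -0.002 -0.398] w [ 0.001 -0.    -0.003]
(459.3, -5.4, 165) t [ 0.283 -0.637 -0.415] w [ 0.001 -0.    -0.003]
```

Request:
jog_arm([
  {"tx": 0,"ty": 0,"tz": 0,"wx": 0,"wy": 0,"wz": 0,"claw": 1},
  {"tx": 0,"ty": 0,"tz": 0,"wx": 0,"wy": 0,"wz": 0,"claw": 1},
])

```text
clock: 14.85
eef_pos: [643.5, -104.5, 40.7]
tool_rot: [3.14, -0.0, 1.495]
force: [-2.1, 1.1, 4.8]
width: 41.3
gripper_force: 56.7
```

```bash
python3 - <<'E'
from h import *
go((642.7,-104,34))
p,T=cam('side');c=p['img'][200:340,250:450,::-1];cv2.imwrite('pics/s3.png',cv2.resize(c,None,fx=4,fy=4,interpolation=3))
E
```

```text
14.85 [ 643.5 -104.5   40.7] [ 3.14  -0.     1.495] 41.3 56.7
(642.7, -104, 34) t [ 0.002 -0.003  0.022] w [ 0.001 -0.    -0.003]
```

View pics/s3.png

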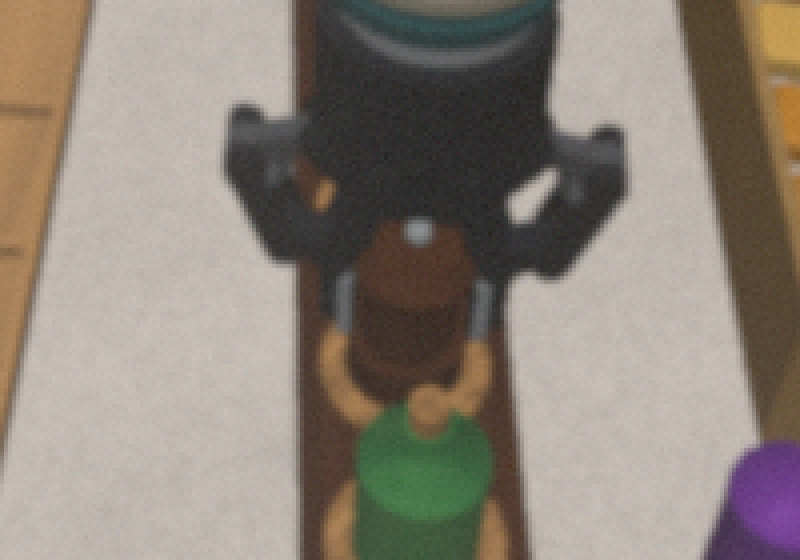

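The picture shows the pads (343,300) and (482,305) reaching up onto the mill's head, so the grip is too high. I'll reopen and lower it.

Request:
jog_arm([
  {"tx": 0,"ty": 0,"tz": 0,"wx": 0,"wy": 0,"wz": 0,"claw": 0.3},
  {"tx": 0,"ty": 0,"tz": 0,"wx": 0,"wy": 0,"wz": 0,"claw": 0.1},
  {"tx": 0,"ty": 0,"tz": 0,"wx": 0,"wy": 0,"wz": 0,"claw": 0.1},
  {"tx": 0,"ty": 0,"tz": 0.01,"wx": 0,"wy": 0,"wz": 0,"claw": 0.1},
  {"tx": 0,"ty": 0,"tz": 0.023,"wx": 0,"wy": 0,"wz": 0,"claw": 0.1},
  {"tx": 0,"ty": 0,"tz": 0.023,"wx": 0,"wy": 0,"wz": 0,"claw": 0.1},
  {"tx": 0,"ty": 0,"tz": 0.023,"wx": 0,"wy": 0,"wz": 0,"claw": 0.4},
  {"tx": 0,"ty": 0,"tz": 0.023,"wx": 0,"wy": 0,"wz": 0,"claw": 0.6},
  {"tx": 0,"ty": 0,"tz": 0.023,"wx": 0,"wy": 0,"wz": 0,"claw": 1},
  {"tx": 0,"ty": 0,"tz": 0.023,"wx": 0,"wy": 0,"wz": 0,"claw": 1},
  {"tx": 0,"ty": 0,"tz": 0.023,"wx": 0,"wy": 0,"wz": 0,"claw": 1},
])

```text
clock: 16.0
eef_pos: [642.9, -104.4, 33.0]
tool_rot: [3.141, -0.0, 1.495]
force: [-1.8, 1.2, 5.8]
width: 42.2
gripper_force: 60.0
```

```bash
python3 -c "
from h import *
go((642.7,-104,160),(459.3,-5.4,160))"
```

```text
16.0 [ 642.9 -104.4   33. ] [ 3.141 -0.     1.495] 42.2 60.0
(642.7, -104, 160) t [ 0.001 -0.001 -0.423] w [ 0.    -0.    -0.003]
(459.3, -5.4, 160) t [ 0.283 -0.635 -0.423] w [ 0.    -0.    -0.003]
```

```bash
python3 - <<'E'
from h import *
p,T=cam('side');c=p['img'][230:320,300:420,::-1];cv2.imwrite('pics/s4.png',cv2.resize(c,None,fx=6,fy=6,interpolation=3))
E
```

```text
(no output)
```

View pics/s4.png

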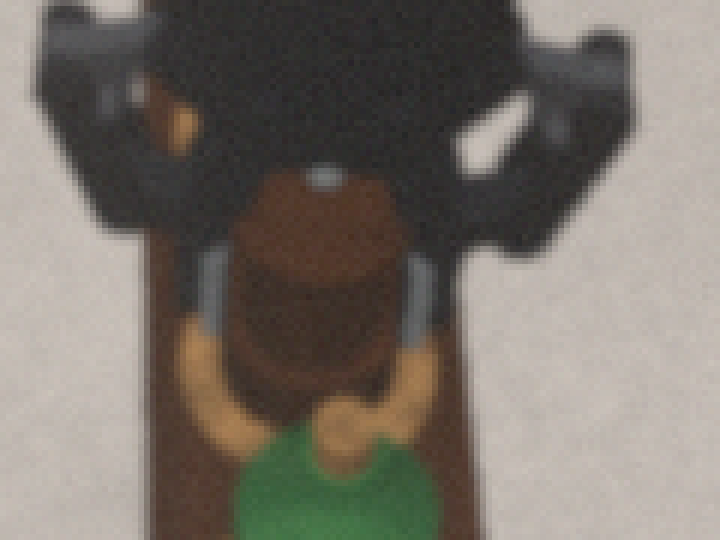

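The pad tips now overlap the foot's edge: (212,330) and (415,345). The right height is between the two, so I'll go up about 4 mm.

Request:
jog_arm([
  {"tx": 0,"ty": 0,"tz": 0,"wx": 0,"wy": 0,"wz": 0,"claw": 0.3},
  {"tx": 0,"ty": 0,"tz": 0,"wx": 0,"wy": 0,"wz": 0,"claw": 0.1},
  {"tx": 0,"ty": 0,"tz": -0.005,"wx": 0,"wy": 0,"wz": 0,"claw": 0.1},
  {"tx": 0,"ty": 0,"tz": -0.012,"wx": 0,"wy": 0,"wz": 0,"claw": 0.1},
  {"tx": 0,"ty": 0,"tz": -0.012,"wx": 0,"wy": 0,"wz": 0,"claw": 0.1},
  {"tx": 0,"ty": 0,"tz": -0.012,"wx": 0,"wy": 0,"wz": 0,"claw": 0.4},
  {"tx": 0,"ty": 0,"tz": -0.012,"wx": 0,"wy": 0,"wz": 0,"claw": 0.6},
  {"tx": 0,"ty": 0,"tz": -0.012,"wx": 0,"wy": 0,"wz": 0,"claw": 1},
  {"tx": 0,"ty": 0,"tz": -0.012,"wx": 0,"wy": 0,"wz": 0,"claw": 1},
  {"tx": 0,"ty": 0,"tz": -0.012,"wx": 0,"wy": 0,"wz": 0,"claw": 1},
])

```text
clock: 17.05
eef_pos: [643.0, -104.4, 36.5]
tool_rot: [3.141, -0.0, 1.495]
force: [-1.3, 0.3, 5.1]
width: 40.2
gripper_force: 63.8
```

Request:
jog_arm([
  {"tx": 0,"ty": 0,"tz": -0.01,"wx": 0,"wy": 0,"wz": 0,"claw": 1},
  {"tx": 0,"ty": 0,"tz": -0.03,"wx": 0,"wy": 0,"wz": 0,"claw": 1},
  {"tx": 0,"ty": 0,"tz": -0.05,"wx": 0,"wy": 0,"wz": 0,"claw": 1},
  {"tx": 0,"ty": 0,"tz": -0.05,"wx": 0,"wy": 0,"wz": 0,"claw": 1},
])

```text
clock: 17.45
eef_pos: [643.5, -104.6, 51.9]
tool_rot: [3.14, 0.0, 1.495]
force: [0.7, 0.7, -0.9]
width: 40.4
gripper_force: 63.6
```

```bash
python3 - <<'E'
from h import *
p,T=cam('side');c=p['img'][230:320,300:420,::-1];cv2.imwrite('pics/s5.png',cv2.resize(c,None,fx=6,fy=6,interpolation=3))
go((459.3,-5.4,160))
E
```

```text
17.5 [ 643.3 -104.5   51.5] [3.141 0.    1.495] 40.0 63.6
(459.3, -5.4, 160) t [ 0.283 -0.636 -0.362] w [ 0.001  0.    -0.003]
```

View pics/s5.png

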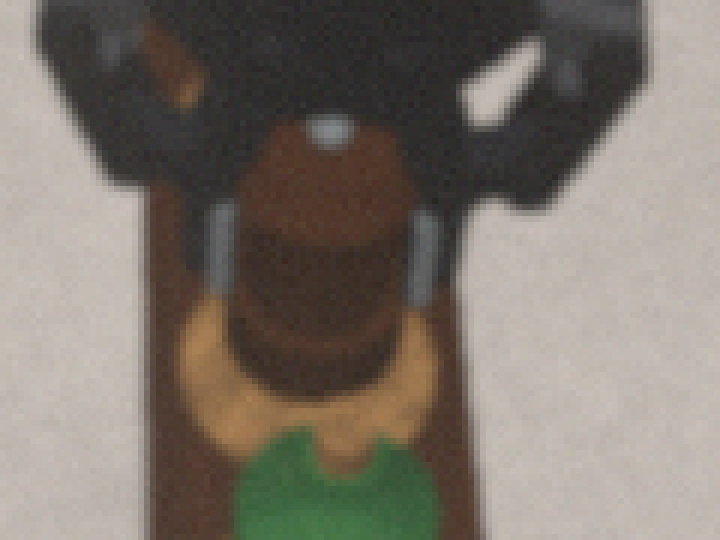

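The mill is lifted clear of its coaster, upright between the pads at (320,270).

Request:
jog_arm([
  {"tx": 0,"ty": 0,"tz": -0.08,"wx": 0,"wy": 0,"wz": 0,"claw": 1},
  {"tx": 0,"ty": 0,"tz": -0.17,"wx": 0,"wy": 0,"wz": 0,"claw": 1},
  {"tx": 0,"ty": 0,"tz": -0.27,"wx": 0,"wy": 0,"wz": 0,"claw": 1},
  {"tx": 0,"ty": 0,"tz": -0.35,"wx": 0,"wy": 0,"wz": 0,"claw": 1},
  {"tx": 0.03,"ty": -0.06,"tz": -0.36,"wx": 0,"wy": 0,"wz": 0,"claw": 1},
  {"tx": 0.07,"ty": -0.15,"tz": -0.36,"wx": 0,"wy": 0,"wz": 0,"claw": 1},
  {"tx": 0.12,"ty": -0.26,"tz": -0.36,"wx": 0,"wy": 0,"wz": 0,"claw": 1},
  {"tx": 0.17,"ty": -0.37,"tz": -0.36,"wx": 0,"wy": 0,"wz": 0,"claw": 1},
  {"tx": 0.22,"ty": -0.48,"tz": -0.36,"wx": 0,"wy": 0,"wz": 0,"claw": 1},
  {"tx": 0.26,"ty": -0.57,"tz": -0.36,"wx": 0,"wy": 0,"wz": 0,"claw": 1},
  {"tx": 0.28,"ty": -0.63,"tz": -0.36,"wx": 0,"wy": 0,"wz": 0,"claw": 1},
  {"tx": 0.28,"ty": -0.634,"tz": -0.36,"wx": 0,"wy": 0,"wz": 0,"claw": 1},
])

```text
clock: 18.7
eef_pos: [456.6, -4.8, 158.9]
tool_rot: [-3.138, -0.001, 1.497]
force: [0.7, -0.1, -2.1]
width: 40.2
gripper_force: 65.0
```

```bash
python3 -c "
from h import *
go((459.3,-5.4,29))"
```

```text
18.7 [456.6  -4.8 158.9] [-3.138e+00 -1.000e-03  1.497e+00] 40.2 65.0
(459.3, -5.4, 29) t [-0.002  0.011  0.433] w [-0.002 -0.001 -0.002]
```

Request:
jog_arm([
  {"tx": 0,"ty": 0.004,"tz": 0.08,"wx": 0,"wy": 0,"wz": 0,"claw": 1},
  {"tx": 0,"ty": 0.004,"tz": 0.18,"wx": 0,"wy": 0,"wz": 0,"claw": 1},
  {"tx": 0,"ty": 0.004,"tz": 0.28,"wx": 0,"wy": 0,"wz": 0,"claw": 1},
  {"tx": 0,"ty": 0.004,"tz": 0.36,"wx": 0,"wy": 0,"wz": 0,"claw": 1},
  {"tx": 0,"ty": 0.004,"tz": 0.4,"wx": 0,"wy": 0,"wz": 0,"claw": 1},
  {"tx": 0,"ty": 0.004,"tz": 0.42,"wx": 0,"wy": 0,"wz": 0,"claw": 1},
  {"tx": 0,"ty": 0.004,"tz": 0.43,"wx": 0,"wy": 0,"wz": 0,"claw": 1},
  {"tx": 0,"ty": 0.004,"tz": 0.435,"wx": 0,"wy": 0,"wz": 0,"claw": 1},
  {"tx": 0,"ty": 0.004,"tz": 0.435,"wx": 0,"wy": 0,"wz": 0,"claw": 1},
])

```text
clock: 19.6
eef_pos: [461.4, -6.4, 28.9]
tool_rot: [3.14, 0.0, 1.495]
force: [0.0, -0.5, -2.0]
width: 40.0
gripper_force: 65.1
```

Request:
jog_arm([
  {"tx": 0,"ty": -0.004,"tz": 0.004,"wx": 0,"wy": 0,"wz": 0,"claw": 1},
  {"tx": 0,"ty": -0.004,"tz": 0.007,"wx": 0,"wy": 0,"wz": 0,"claw": 1},
  {"tx": 0,"ty": -0.004,"tz": 0.007,"wx": 0,"wy": 0,"wz": 0,"claw": 1},
])

```text
clock: 19.9
eef_pos: [459.9, -6.1, 27.4]
tool_rot: [3.14, -0.001, 1.495]
force: [-0.6, -0.5, 7.3]
width: 40.0
gripper_force: 66.3
```

Request:
jog_arm([
  {"tx": 0,"ty": 0,"tz": -0.001,"wx": 0,"wy": 0,"wz": 0,"claw": 0.4},
  {"tx": 0,"ty": 0,"tz": -0.001,"wx": 0,"wy": 0,"wz": 0,"claw": 0},
  {"tx": 0,"ty": 0,"tz": -0.001,"wx": 0,"wy": 0,"wz": 0,"claw": 0},
  {"tx": 0,"ty": 0,"tz": -0.02,"wx": 0,"wy": 0,"wz": 0,"claw": 0},
  {"tx": 0,"ty": 0,"tz": -0.12,"wx": 0,"wy": 0,"wz": 0,"claw": 0},
  {"tx": 0,"ty": 0,"tz": -0.26,"wx": 0,"wy": 0,"wz": 0,"claw": 0},
  {"tx": 0,"ty": 0,"tz": -0.4,"wx": 0,"wy": 0,"wz": 0,"claw": 0},
  {"tx": -0.06,"ty": 0.07,"tz": -0.44,"wx": 0,"wy": 0,"wz": 0,"claw": 0},
  {"tx": -0.15,"ty": 0.18,"tz": -0.44,"wx": 0,"wy": 0,"wz": 0,"claw": 0},
  {"tx": -0.25,"ty": 0.3,"tz": -0.44,"wx": 0,"wy": 0,"wz": 0,"claw": 0},
  {"tx": -0.35,"ty": 0.42,"tz": -0.44,"wx": 0,"wy": 0,"wz": 0,"claw": 0},
  {"tx": -0.44,"ty": 0.53,"tz": -0.44,"wx": 0,"wy": 0,"wz": 0,"claw": 0},
])

```text
clock: 21.1
eef_pos: [609.3, -151.5, 158.9]
tool_rot: [3.141, 0.0, 1.495]
force: [-0.2, -0.4, 1.4]
width: 85.3
gripper_force: 0.0
```

Request:
jog_arm([
  {"tx": -0.06,"ty": 0.08,"tz": 0,"wx": 0,"wy": 0,"wz": 0,"claw": 0},
  {"tx": -0.094,"ty": 0.126,"tz": 0,"wx": 0,"wy": 0,"wz": 0,"claw": 0},
  {"tx": -0.094,"ty": 0.126,"tz": 0,"wx": 0,"wy": 0,"wz": 0,"claw": 0},
  {"tx": -0.094,"ty": 0.126,"tz": 0,"wx": 0,"wy": 0,"wz": 0,"claw": 0},
])

```text
clock: 21.5
eef_pos: [642.8, -180.5, 158.1]
tool_rot: [-3.14, -0.001, 1.495]
force: [0.2, -0.2, -0.5]
width: 85.4
gripper_force: 0.0
```

```bash
python3 - <<'E'
from h import *
go((644,-180.6,38))
p,T=cam('wrist');save(p,'w3');W=cloud(p,T)
for n,x,y,lo,hi in [('mill',459,-5,70,95),('oil',644,-180,50,73)]:
    k=(abs(W[...,0]-x)<35)&(abs(W[...,1]-y)<36)&(W[...,2]>lo)&(W[...,2]<hi)
    a=W[k];print(n,len(a))
    if len(a): print(cv2.minEnclosingCircle(a[:,:2].astype(np.float32)),a.min(0),a.max(0))
E
```

```text
21.5 [ 642.8 -180.5  158.1] [-3.140e+00 -1.000e-03  1.495e+00] 85.4 0.0
(644, -180.6, 38) t [-0.     0.005  0.4  ] w [-0.001 -0.    -0.003]
mill 786
((471.19329833984375, -20.34495735168457), 14.106403350830078) [460.14469887 -29.92373551  70.04519573] [482.24192359 -11.5724557   82.65416994]
oil 512
((643.5826416015625, -181.20724487304688), 23.041118621826172) [ 620.88215204 -204.0128471    50.00055463] [ 666.21798965 -158.17125808   72.99676193]
```

View pics/w3.png

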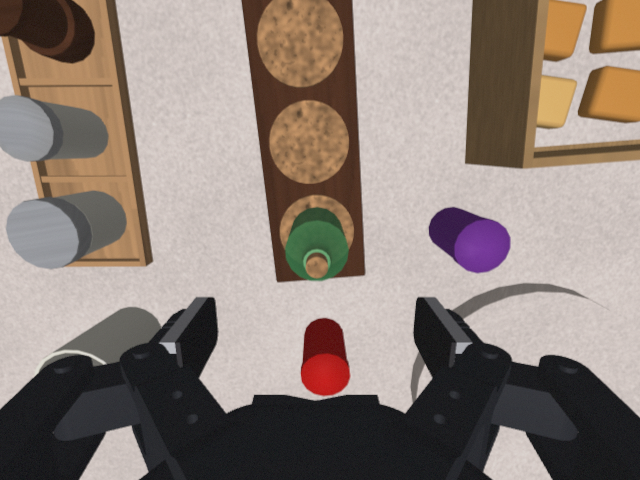

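The wrist view shows mill (45,25), salt (50,130) and mustard (65,230) standing in the rack. The oil bottle (317,250) is centred between the fingers, and the red decoy (325,360) is clear.

Request:
jog_arm([
  {"tx": -0.001,"ty": 0.002,"tz": 0.07,"wx": 0,"wy": 0,"wz": 0,"claw": 0},
  {"tx": -0.001,"ty": 0.002,"tz": 0.16,"wx": 0,"wy": 0,"wz": 0,"claw": 0},
  {"tx": -0.001,"ty": 0.002,"tz": 0.25,"wx": 0,"wy": 0,"wz": 0,"claw": 0},
  {"tx": -0.001,"ty": 0.002,"tz": 0.33,"wx": 0,"wy": 0,"wz": 0,"claw": 0},
  {"tx": -0.001,"ty": 0.002,"tz": 0.38,"wx": 0,"wy": 0,"wz": 0,"claw": 0},
  {"tx": -0.001,"ty": 0.002,"tz": 0.4,"wx": 0,"wy": 0,"wz": 0,"claw": 0},
  {"tx": -0.001,"ty": 0.002,"tz": 0.4,"wx": 0,"wy": 0,"wz": 0,"claw": 0},
  {"tx": -0.001,"ty": 0.002,"tz": 0.4,"wx": 0,"wy": 0,"wz": 0,"claw": 0.3},
  {"tx": -0.001,"ty": 0.002,"tz": 0.4,"wx": 0,"wy": 0,"wz": 0,"claw": 0.5},
  {"tx": -0.001,"ty": 0.002,"tz": 0.4,"wx": 0,"wy": 0,"wz": 0,"claw": 1},
  {"tx": -0.001,"ty": 0.002,"tz": 0.4,"wx": 0,"wy": 0,"wz": 0,"claw": 1},
  {"tx": -0.001,"ty": 0.002,"tz": 0.4,"wx": 0,"wy": 0,"wz": 0,"claw": 1},
])

```text
clock: 22.75
eef_pos: [644.9, -181.5, 39.8]
tool_rot: [3.14, 0.0, 1.495]
force: [-1.0, 0.9, 5.5]
width: 44.7
gripper_force: 61.6
```

```bash
python3 -c "
from h import *
go((464.8,70.4,165))"
```

```text
22.75 [ 644.9 -181.5   39.8] [3.14  0.    1.495] 44.7 61.6
(464.8, 70.4, 165) t [ 0.792 -0.661 -0.418] w [ 0.001  0.    -0.003]
```

Request:
jog_arm([
  {"tx": 0,"ty": 0,"tz": -0.05,"wx": 0,"wy": 0,"wz": 0,"claw": 1},
  {"tx": 0,"ty": 0,"tz": -0.15,"wx": 0,"wy": 0,"wz": 0,"claw": 1},
  {"tx": 0,"ty": 0,"tz": -0.26,"wx": 0,"wy": 0,"wz": 0,"claw": 1},
  {"tx": 0,"ty": 0,"tz": -0.37,"wx": 0,"wy": 0,"wz": 0,"claw": 1},
  {"tx": 0.04,"ty": -0.03,"tz": -0.42,"wx": 0,"wy": 0,"wz": 0,"claw": 1},
  {"tx": 0.12,"ty": -0.1,"tz": -0.42,"wx": 0,"wy": 0,"wz": 0,"claw": 1},
  {"tx": 0.22,"ty": -0.18,"tz": -0.42,"wx": 0,"wy": 0,"wz": 0,"claw": 1},
  {"tx": 0.32,"ty": -0.27,"tz": -0.42,"wx": 0,"wy": 0,"wz": 0,"claw": 1},
  {"tx": 0.42,"ty": -0.35,"tz": -0.42,"wx": 0,"wy": 0,"wz": 0,"claw": 1},
  {"tx": 0.52,"ty": -0.43,"tz": -0.42,"wx": 0,"wy": 0,"wz": 0,"claw": 1},
  {"tx": 0.62,"ty": -0.52,"tz": -0.42,"wx": 0,"wy": 0,"wz": 0,"claw": 1},
  {"tx": 0.68,"ty": -0.57,"tz": -0.42,"wx": 0,"wy": 0,"wz": 0,"claw": 1},
])

```text
clock: 23.95
eef_pos: [486.3, 38.1, 164.7]
tool_rot: [-3.139, -0.002, 1.498]
force: [0.6, -0.0, -3.6]
width: 44.7
gripper_force: 61.9
```

Request:
jog_arm([
  {"tx": 0.06,"ty": -0.05,"tz": 0,"wx": 0,"wy": 0,"wz": 0,"claw": 1},
  {"tx": 0.11,"ty": -0.09,"tz": 0,"wx": 0,"wy": 0,"wz": 0,"claw": 1},
  {"tx": 0.11,"ty": -0.09,"tz": 0,"wx": 0,"wy": 0,"wz": 0,"claw": 1},
  {"tx": 0.11,"ty": -0.09,"tz": 0,"wx": 0,"wy": 0,"wz": 0,"claw": 1},
])

```text
clock: 24.35
eef_pos: [465.1, 70.1, 165.0]
tool_rot: [3.14, -0.0, 1.496]
force: [-0.5, -0.4, -2.5]
width: 44.4
gripper_force: 61.9
```

```bash
python3 -c "
from h import *
go((464.8,70.4,33))"
```

```text
24.35 [465.1  70.1 165. ] [ 3.14  -0.     1.496] 44.4 61.9
(464.8, 70.4, 33) t [ 0.001 -0.002  0.44 ] w [ 0.001 -0.    -0.002]
```

Contact is expected at about z = 30.

Request:
jog_arm([
  {"tx": 0,"ty": 0,"tz": 0.08,"wx": 0,"wy": 0,"wz": 0,"claw": 1},
  {"tx": 0,"ty": 0,"tz": 0.18,"wx": 0,"wy": 0,"wz": 0,"claw": 1},
  {"tx": 0,"ty": 0,"tz": 0.28,"wx": 0,"wy": 0,"wz": 0,"claw": 1},
  {"tx": 0,"ty": 0,"tz": 0.36,"wx": 0,"wy": 0,"wz": 0,"claw": 1},
  {"tx": 0,"ty": 0,"tz": 0.4,"wx": 0,"wy": 0,"wz": 0,"claw": 1},
  {"tx": 0,"ty": 0,"tz": 0.43,"wx": 0,"wy": 0,"wz": 0,"claw": 1},
  {"tx": 0,"ty": 0,"tz": 0.442,"wx": 0,"wy": 0,"wz": 0,"claw": 1},
  {"tx": 0,"ty": 0,"tz": 0.446,"wx": 0,"wy": 0,"wz": 0,"claw": 1},
  {"tx": 0,"ty": 0,"tz": 0.446,"wx": 0,"wy": 0,"wz": 0,"claw": 1},
])

```text
clock: 25.25
eef_pos: [465.3, 69.8, 31.1]
tool_rot: [3.14, -0.0, 1.495]
force: [-0.7, -0.0, -3.4]
width: 44.8
gripper_force: 62.1
```

Request:
jog_arm([
  {"tx": 0,"ty": 0,"tz": 0.003,"wx": 0,"wy": 0,"wz": 0,"claw": 1},
  {"tx": 0,"ty": 0,"tz": 0.006,"wx": 0,"wy": 0,"wz": 0,"claw": 1},
  {"tx": 0,"ty": 0,"tz": 0.006,"wx": 0,"wy": 0,"wz": 0,"claw": 1},
])

```text
clock: 25.55
eef_pos: [465.5, 70.1, 30.7]
tool_rot: [3.139, -0.001, 1.495]
force: [-2.4, -0.3, 15.2]
width: 44.6
gripper_force: 63.8
```

Request:
jog_arm([
  {"tx": 0,"ty": 0,"tz": -0.003,"wx": 0,"wy": 0,"wz": 0,"claw": 0.4},
  {"tx": 0,"ty": 0,"tz": -0.003,"wx": 0,"wy": 0,"wz": 0,"claw": 0},
  {"tx": 0,"ty": 0,"tz": -0.003,"wx": 0,"wy": 0,"wz": 0,"claw": 0},
  {"tx": 0,"ty": 0,"tz": -0.02,"wx": 0,"wy": 0,"wz": 0,"claw": 0},
  {"tx": 0,"ty": 0,"tz": -0.12,"wx": 0,"wy": 0,"wz": 0,"claw": 0},
  {"tx": 0,"ty": 0,"tz": -0.26,"wx": 0,"wy": 0,"wz": 0,"claw": 0},
  {"tx": 0,"ty": 0,"tz": -0.4,"wx": 0,"wy": 0,"wz": 0,"claw": 0},
  {"tx": 0.12,"ty": 0,"tz": -0.5,"wx": 0,"wy": 0,"wz": 0,"claw": 0},
  {"tx": 0.26,"ty": 0,"tz": -0.6,"wx": 0,"wy": 0,"wz": 0,"claw": 0},
  {"tx": 0.4,"ty": 0,"tz": -0.6,"wx": 0,"wy": 0,"wz": 0,"claw": 0},
  {"tx": 0.54,"ty": 0,"tz": -0.6,"wx": 0,"wy": 0,"wz": 0,"claw": 0},
  {"tx": 0.68,"ty": 0,"tz": -0.6,"wx": 0,"wy": 0,"wz": 0,"claw": 0},
])

```text
clock: 26.75
eef_pos: [479.8, 275.5, 209.5]
tool_rot: [3.141, -0.001, 1.496]
force: [0.7, 0.2, 0.2]
width: 85.2
gripper_force: 0.0
```

Request:
jog_arm([
  {"tx": 0.1,"ty": 0,"tz": 0,"wx": 0,"wy": 0,"wz": 0,"claw": 0},
  {"tx": 0.1,"ty": 0,"tz": 0,"wx": 0,"wy": 0,"wz": 0,"claw": 0},
  {"tx": 0.1,"ty": 0,"tz": 0,"wx": 0,"wy": 0,"wz": 0,"claw": 0},
  {"tx": 0.1,"ty": 0,"tz": 0,"wx": 0,"wy": 0,"wz": 0,"claw": 0},
])

```text
clock: 27.15
eef_pos: [482.4, 301.8, 208.9]
tool_rot: [-3.141, 0.001, 1.493]
force: [-0.1, -0.4, -0.3]
width: 85.1
gripper_force: 0.0
```

```bash
python3 - <<'E'
from h import *
p,T=cam('top');W=cloud(p,T);cv2.imwrite('pics/t3.png',cv2.resize(p['img'][190:410,180:520,::-1],None,fx=2,fy=2))
c=np.array([456.6,-43.3]);th=np.radians(-4.1)
for n,yy,lo,hi in [('mustard',-114,66,76),('salt',-38,68,79),('mill',38,70,95),('oil',114,42,64)]:
    g=c+yy*np.array([-np.sin(th),np.cos(th)])
    k=(np.hypot(W[...,0]-g[0],W[...,1]-g[1])<38)&(W[...,2]>lo)&(W[...,2]<hi)
    a=W[k];q=np.array(cv2.minEnclosingCircle(a[:,:2].astype(np.float32))[0]) if len(a) else None
    print(n,len(a),None if q is None else (q-g).round(1),a[:,2].max() if len(a) else 0)
E
```

```text
mustard 978 [2.1 3. ] 74.95436530962229
salt 567 [ 2.4 -1.3] 78.57376271372766
mill 770 [ 2.6 -1.1] 94.97597519796102
oil 139 [2.8 0.1] 63.99347144911803
```

View pics/t3.png

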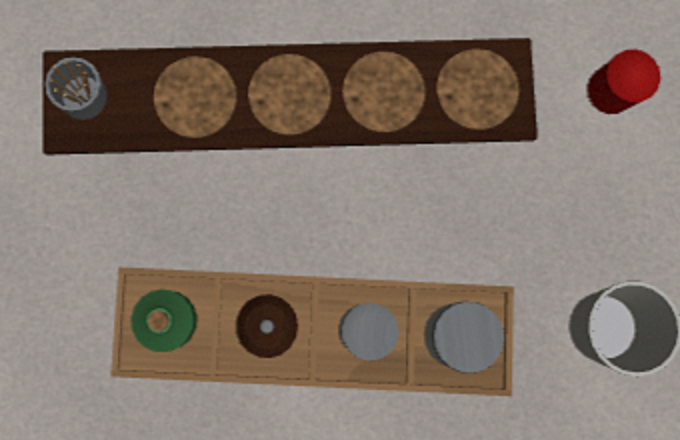

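All four pieces stand upright, left to right oil (163,320), mill (267,326), salt (370,332) and mustard (467,337). Each is within about 4 mm of its compartment's middle, and the beaker (73,85) has not moved.

```bash
python3 -c "
from cell import ctrl
print(ctrl.finish_job())"
```

```text
the job is handed in; nothing more can be done
None
```

I handed the job in: the last picture shows oil, mill, salt and mustard upright left to right in the rack, the reverse of their starting order and each within about 4 mm of its compartment's centre, with the beaker unmoved; no verdict was returned.

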